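# Shut the flap of the red-lidded sharps bin

### The arm

A 6-joint arm with a two-finger parallel gripper is mounted at the origin on the work surface. World frame = base frame: x ahead of the robot, y to its left, z up, the work surface at z = 0. Lengths are in m, angles in rad, forces in N, time in s.
With the tool pointing down it reaches from about 0.375 to 0.9 m from the base axis. Payload 3.1 kg.
Tool frame: the origin (TCP) lies on the centre line of the jaws, within the pads' length; the fingertips stand 25 mm ahead of it and the grasp point (between the pads) lies 6 mm ahead of it (manip.tips_ahead is the distance from the TCP to the fingertips, in m); z points along the fingers, y is the direction in which the jaws open and shut (so a half turn about z gives the same grasp; the last joint's range is limited). The gripper opens to 85 mm and grips with 20 to 120 N. Pads are 22 mm wide; open, the fingers measure 114 mm over their backs; the gripper's body (76 mm by 85 mm) begins 54 mm behind the grasp point. The pads swing forward as they close: fully open they stand 13 mm farther back than shut.
Start: joints at [-0.178, 0.527, 1.433, -0, 1.181, -0.178], TCP at [0.625, 0, 0.256] pointing down, gripper open.
Joint ranges: [-3.08, 3.08], [-0.75, 2.2], [0.22, 2.44], [-1.43, 4.57], [0, 2.65], [-2.85, 2.85]. Speed limits (rad/s): [2.79, 2.79, 3.14, 3.14, 3.14, 3.14].

### API

Orientations are given as a unit quaternion [x, y, z, w].
In Python, from station import manip gives the robot as it stands.
- The arm moves only by the tool play_rows, never from a script. Its argument "steps" is a list that holds one entry, the list of rows, each a list of 6 numbers: the shift along the tool's x, y, z in m, then the turn, a rotation vector about the tool's x, y, z in degrees. In form: [[[x, y, z, rx, ry, rz], ...]]. A call has 1 to 10 rows; each row shifts and turns the commanded pose from where the row before left it, along the tool's axes as they then stand; what a row does not reach is not made up. A row lasts 1/8 s, in which the tool goes at most 62.5 mm and 10.7 degrees, less where a joint would pass 70% of its speed; a pose out of reach is approached as far as the arm can. A call is refused whole if a number of a shift passes 0.0625 or a number of a turn 10.7, either way. A call with a gripper value outside its range is refused whole. "fingers" is the opening, from 0 (shut) to 1 (fully open), set as the call begins (left out, the last holds). The fingers move at their own pace and stop on an object; "squeeze" is the grip in N (left out, the last holds). Time passes only in rows, so rows that do not move let the fingers close. It gives the time, the measured TCP pose, the force and the opening at its end, in the units of the state.
- manip.sense(): the state, without advancing time (a new reading comes with each control period).
- manip.snapshot(name): name is "scene" or "side" or "wrist"; returns a dict with "img" (400x640x3 uint8, red, green, blue), "K" (3x3 intrinsics, pixels), "world_from_camera" (4x4, takes a point from camera to world coordinates). Camera axes: x right, y down, z forward; pixel columns grow to the right and rows downward; lengths in m; the calibration is good to about 2 mm. A picture is of the moment at which its call begins. There is no depth.
- manip.sign_off(): hands the job in, once; it reports no verdict.
Trained networks look in a picture, given as the dict that the camera call returned (one of the last four; its "shot" number tells which), for a name from the list of things; names that differ only in an ending like _2 or _b are one class to them, and where a whole thing is asked for, a point or a joint stands for the part that bears it (a point fixed in the world has none). Each returns a list of dicts, best first, with "score" (0 to 1); they miss things now and then, are a little off and sometimes report something else, mostly with a low value. They report only what shows in the picture. A call takes as long as a camera call. They do not tell look-alikes from the thing itself.
- manip.regions_of(label, picture): "pixels" (400x640 bool, what is visible of it) and "rect" ([left, top, right, bottom] in pixels, round what is visible of it).
- manip.pinpoint(label, picture): "point" ([column, row] in pixels: a listed point, or the origin of a listed thing).
The state is a dict: "t": time; "q": joint angles; "qd": joint speeds; "tau": joint torques, N m; "tcp_pos": TCP position; "tool_rot": TCP orientation; "force": force on the tool from outside, world axes, zero at the start; "ft_torque": the same for the moment, N m; "finger_gap": opening from 0.0 (shut) to 1.0 (fully open).
Only numpy, scipy, OpenCV 4.12 (cv2) and the standard library are available. Lean on these libraries where they do the work, as an engineer would, in place of code of your own. Each camera call takes 0.05 s, during which the arm holds its last target.

### The job

Shut the sharps bin with the red lid: with one closed fingertip, push gently against the white arm on its lid until the yellow flap fully covers the dark opening and the arm points at the green dot; either way round will do. Only push, do not pinch the arm, and do not lift, tip or shift the bin. Leave the blue-lidded bin and its flap, the carton, the bottle and the meter alone.

Things in the scene. Friction and masses are not known exactly. Their poses are not given: they have to be found in the camera images.
- red_bin: Sharps bin with a red lid, to be shut: a loose round yellow tub standing on the trolley top, about 0.9 kg, 140 mm across the foot widening to 150 mm; flat round red lid 160 mm across with its top face 120 mm above the foot. Origin at the centre of its underside, z up; +x points to the side where the lid's opening is.
- red_hub (a point): Centre of the red lid's top face (120 mm above the bin's foot): the upright axis about which the flap turns.
- red_opening (a point): Centre of the round dark opening (40 mm across, drawn black and flush) in the red lid, 40 mm from the hub. A small green dot, 9 mm across, lies on the lid's rim in the same direction, 67 mm from the hub.
- red_flap_centre (a point): Centre of the top of the round yellow flap (50 mm across) of the red-lidded bin, 40 mm from the hub; the flap's top is 6 mm above the lid.
- red_arm_tip (a point): Outer end, at mid height, of the white arm of the red-lidded bin: an upright fin on top of the flap, radial from the hub out to 62 mm, 9 mm thick, from 4 mm to 34 mm above the lid, over the middle of the flap.
- red_flap (a joint): Turn of the red lid's flap and arm about the hub in rad, counter-clockwise from above positive. 0: the arm points straight away from the opening; +3.14 or -3.14: the flap lies centred over the opening. It turns freely past either, has no stop in the turn that is needed, stays where it is left, and takes about 0.03 N m (0.6 N at 50 mm from the hub).
- blue_bin: Sharps bin with a blue lid, a bystander: a loose round yellow tub standing on the trolley top, about 0.9 kg, 140 mm across the foot widening to 150 mm; flat round blue lid 160 mm across with its top face 120 mm above the foot. Origin at the centre of its underside, z up; +x points to the side where the lid's opening is.
- blue_hub (a point): Centre of the blue lid's top face (120 mm above the bin's foot): the upright axis about which the flap turns.
- blue_opening (a point): Centre of the round dark opening (40 mm across, drawn black and flush) in the blue lid, 40 mm from the hub. A small green dot, 9 mm across, lies on the lid's rim in the same direction, 67 mm from the hub.
- blue_flap_centre (a point): Centre of the top of the round yellow flap (50 mm across) of the blue-lidded bin, 40 mm from the hub; the flap's top is 6 mm above the lid.
- blue_arm_tip (a point): Outer end, at mid height, of the white arm of the blue-lidded bin: an upright fin on top of the flap, radial from the hub out to 62 mm, 9 mm thick, from 4 mm to 34 mm above the lid, over the middle of the flap.
- blue_flap (a joint): Turn of the blue lid's flap and arm about the hub in rad, counter-clockwise from above positive. 0: the arm points straight away from the opening; +3.14 or -3.14: the flap lies centred over the opening. It turns freely past either, has no stop in the turn that is needed, stays where it is left, and takes about 0.03 N m (0.6 N at 50 mm from the hub).
- carton: Bystander: loose white medicine carton with a green band, 42 x 85 mm, 110 mm tall, upright. Origin at the centre of its underside.
- bottle: Bystander: loose bottle with a blue cap, 56 mm across, 140 mm tall, upright. Origin at the centre of its underside.
- meter: Bystander: loose black glucose meter lying flat, 95 x 55 x 20 mm, with a green screen. Origin at the centre of its underside.
Things that resemble listed ones, but are neither listed nor needed, are in the scene too. What is shaped like the red_bin but purple is not meant.

How it is judged:
At the end, for the whole second after the job is handed in: The red bin's flap is centred over its opening to within 5 mm (about 7 degrees of turn) and at rest; the red bin stands upright within 30 mm of where it was; the blue bin, carton, bottle and meter are within 20 mm of where they were and the blue bin's arm tip within 15 mm (horizontal distance between red_flap_centre and red_opening below 0.005 m and velocity of joint red_flap between -0.05 and 0.05 rad/s and linear speed of red_bin below 0.02 m/s and angle between red_bin's own z axis and vertical below 0.05 rad and distance of red_bin from where it was at the start of the episode below 0.03 m and distance of blue_arm_tip from where it was at the start of the episode below 0.015 m and distance of each of blue_bin, carton, bottle, meter from where it was at the start of the episode below 0.02 m); the robot touches nothing.
It fails at once if the red bin is lifted, carried or shifted more than 30 mm (distance of red_bin from where it was at the start of the episode above 0.03 m or height (world z) of red_bin above 0.012 m).
It fails at once if the red bin is tipped by more than about 9 degrees (angle between red_bin's own z axis and vertical above 0.15 rad).
It fails at once if the fingers pinch or press the red bin, its lid or its arm with more than 25 N (contact force between the fingers and red_bin above 25 N).
It fails at once if the blue bin is moved more than 20 mm, or its arm's tip more than 15 mm (distance of blue_bin from where it was at the start of the episode above 0.02 m or distance of blue_arm_tip from where it was at the start of the episode above 0.015 m).
It fails at once if the carton, bottle or meter is moved more than 20 mm (distance of any of carton, bottle, meter from where it was at the start of the episode above 0.02 m).
It also fails if it takes over 51 s, if anything falls off the work surface, if the arm or the gripper's body presses on something with over 40 N, if the wrist force passes 120 N, or if a joint passes its speed limit or range.

## Working session

There is one attempt and no reset: what is moved stays moved. The work goes in short steps, Python scripts to look and compute and a tool call to move; the robot and the scene stay as the last step left them, time stands still between calls to the robot, and variables do not carry over. Pictures are saved under pics/ and viewed, and the job is handed in when it is done.

Besides the shell and the picture viewer there is one more tool, called after ">>>" as name(argument=value, ...) on one line, values as JSON. play_rows: Moves the arm, as the interface text tells. Its arguments: {"type":"object","properties":{"steps":{"type":"array"},"fingers":{"type":"number"},"squeeze":{"type":"number"}},"required":["steps"]}

```bash
mkdir -p pics; ls; cat > h.py <<'E'
from station import manip
import numpy as np, cv2
def save(s,n): cv2.imwrite('pics/'+n,cv2.cvtColor(s['img'],cv2.COLOR_RGB2BGR))
def ray(s,p,z):
    K=np.array(s['K']);T=np.array(s['world_from_camera'])
    d=T[:3,:3]@np.linalg.solve(K,[p[0],p[1],1]);o=T[:3,3]
    return o+d*(z-o[2])/d[2]
def proj(s,P):
    K=np.array(s['K']);T=np.linalg.inv(np.array(s['world_from_camera']))
    c=K@(T[:3,:3]@np.array(P)+T[:3,3]);return c[:2]/c[2]
E
python3 - <<'E'
from h import *
for n in ['scene','side','wrist']:
    s=manip.snapshot(n);save(s,n+'0.png');print(n,np.array(s['world_from_camera'])[:3,3].round(3))
    for l,z in [('red_hub',.12),('red_opening',.12),('red_flap_centre',.126),('red_arm_tip',.139),('blue_hub',.12),('blue_arm_tip',.139),('carton',0),('bottle',0),('meter',0)]:
        for r in manip.pinpoint(l,s)[:3]:
            print(l,round(r['score'],2),np.round(r['point']),ray(s,r['point'],z).round(3))
print(manip.sense())
E
```

```text
pics
scene [1.194 0.119 1.05 ]
red_hub 0.81 [273. 176.] [ 0.591 -0.158  0.12 ]
red_opening 0.7 [260. 171.] [ 0.58  -0.197  0.12 ]
red_opening 0.69 [237. 244.] [ 0.809 -0.195  0.12 ]
red_flap_centre 0.98 [209. 246.] [ 0.832 -0.261  0.126]
red_flap_centre 0.83 [285. 180.] [ 0.6   -0.119  0.126]
red_arm_tip 0.89 [196. 244.] [ 0.837 -0.289  0.139]
red_arm_tip 0.54 [290. 178.] [ 0.601 -0.105  0.139]
blue_hub 0.84 [390. 172.] [0.519 0.161 0.12 ]
blue_arm_tip 0.91 [377. 155.] [0.482 0.118 0.139]
carton 0.69 [331. 274.] [0.801 0.046 0.   ]
bottle 0.82 [456. 195.] [0.482 0.371 0.   ]
bottle 0.32 [327. 272.] [0.796 0.033 0.   ]
meter 0.93 [211. 190.] [ 0.598 -0.371  0.   ]
side [ 0.4   -0.927  0.771]
red_hub 0.91 [428. 236.] [ 0.825 -0.222  0.12 ]
red_hub 0.83 [321. 235.] [ 0.594 -0.163  0.12 ]
red_opening 0.77 [318. 245.] [ 0.577 -0.196  0.12 ]
red_opening 0.69 [416. 228.] [ 0.809 -0.192  0.12 ]
red_flap_centre 0.82 [321. 224.] [ 0.6   -0.133  0.126]
red_flap_centre 0.59 [441. 247.] [ 0.831 -0.271  0.126]
red_arm_tip 0.68 [322. 210.] [ 0.611 -0.097  0.139]
red_arm_tip 0.57 [451. 248.] [ 0.841
[... 751 characters left out ...]
.   ]
{'t': 1.5, 'q': array([-1.78552112e-01,  5.27529474e-01,  1.43272900e+00, -1.72293282e-05,
        1.18137973e+00, -1.78509100e-01]), 'qd': array([ 3.72272305e-04, -7.95525311e-05, -8.89081598e-04, -2.72517802e-03,
       -2.44121229e-04,  7.06969693e-04]), 'tau': array([ 7.01185218e-04, -4.42318869e+01, -1.78414750e+01, -2.52079026e-04,
        8.62332217e-04, -5.06082323e-07]), 'tcp_pos': array([ 6.24966673e-01, -1.49209611e-06,  2.56283017e-01]), 'tool_rot': array([ 7.07119675e-01,  7.07093887e-01, -1.95355748e-05, -1.41639439e-05]), 'force': array([ 0.10648593, -0.01263342, -0.30292999]), 'ft_torque': array([ 0.00200477, -0.06399538,  0.01324687]), 'finger_gap': 0.9988072508906652}
```

View pics/scene0.png

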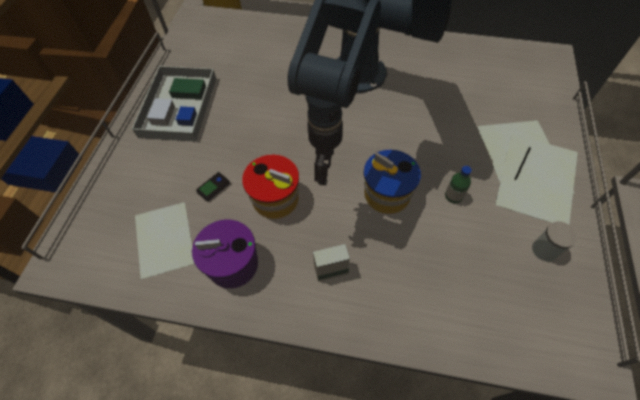

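View pics/side0.png

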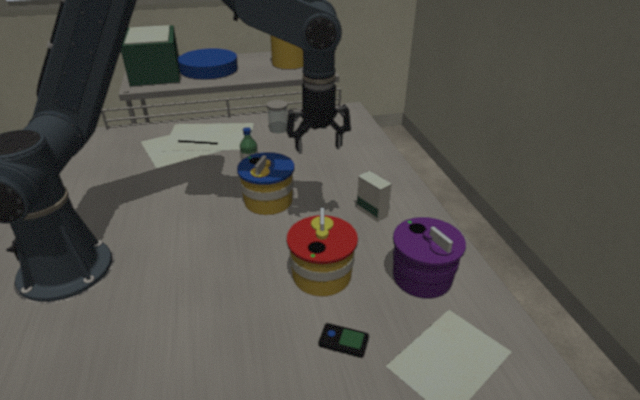

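View pics/wrist0.png

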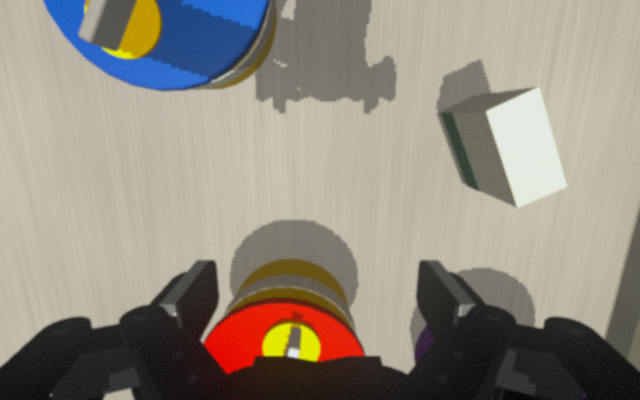

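Candidates that could be taken for the target: the red-lid bin at scene (271,178), the purple look-alike at (226,246) and the blue-lid bin at (391,172). I choose the red one. Next I'll shut the fingers and put the wrist camera over it for the close check.

>>> play_rows(steps=[[[-0.04, -0.006, 0, 0, 0, 0], [-0.04, -0.006, 0, 0, 0, 0], [-0.04, -0.006, 0, 0, 0, 0], [-0.04, -0.006, 0, 0, 0, 0], [-0.04, -0.006, 0, 0, 0, 0], [-0.03, -0.003, 0, 0, 0, 0], [0, 0, 0, 0, 0, 0], [0, 0, 0, 0, 0, 0]]], fingers=0, squeeze=20)

```text
t: 2.5
tcp_pos: [0.5918, -0.2294, 0.2562]
tool_rot: [0.707, 0.707, 0.0, -0.0]
force: [-0.3, -0.2, -1.0]
finger_gap: 0.003
```

```bash
python3 - <<'E'
from h import *
s=manip.snapshot('wrist');save(s,'wrist1.png')
for l,z in [('red_hub',.12),('red_opening',.12),('red_flap_centre',.126),('red_arm_tip',.139)]:
    for r in manip.pinpoint(l,s)[:2]: print(l,round(r['score'],2),np.round(r['point']),ray(s,r['point'],z).round(4))
I=s['img'].astype(int);R,G,B=I[...,0],I[...,1],I[...,2]
red=((R>110)&(G<70)&(B<70)).astype(np.uint8)
c=max(cv2.findContours(red,cv2.RETR_EXTERNAL,cv2.CHAIN_APPROX_NONE)[0],key=cv2.contourArea)
W=np.array([ray(s,p[0],.12)[:2] for p in cv2.convexHull(c)])
A=np.c_[2*W,np.ones(len(W))];x=np.linalg.lstsq(A,(W**2).sum(1),rcond=None)[0]
print('circle',x[:2],np.sqrt(x[2]+x[:2]@x[:2]),len(W))
print(manip.sense()['tcp_pos'],manip.sense()['finger_gap'])
E
```

```text
red_hub 0.86 [608. 207.] [ 0.8223 -0.229   0.12  ]
red_hub 0.85 [319. 123.] [ 0.5941 -0.1648  0.12  ]
red_opening 0.72 [294. 169.] [ 0.5745 -0.1987  0.12  ]
red_opening 0.69 [608. 154.] [ 0.8126 -0.1875  0.12  ]
red_flap_centre 0.71 [618. 249.] [ 0.8331 -0.2626  0.126 ]
red_flap_centre 0.63 [330.  62.] [ 0.6018 -0.124   0.126 ]
red_arm_tip 0.95 [341.  27.] [ 0.6078 -0.1054  0.139 ]
red_arm_tip 0.82 [637. 284.] [ 0.8422 -0.2867  0.139 ]
circle [ 0.59327207 -0.16399263] 0.0778219742475428 63
[ 0.59214593 -0.22885647  0.25636228] 0.00038379179586806955
```

View pics/wrist1.png

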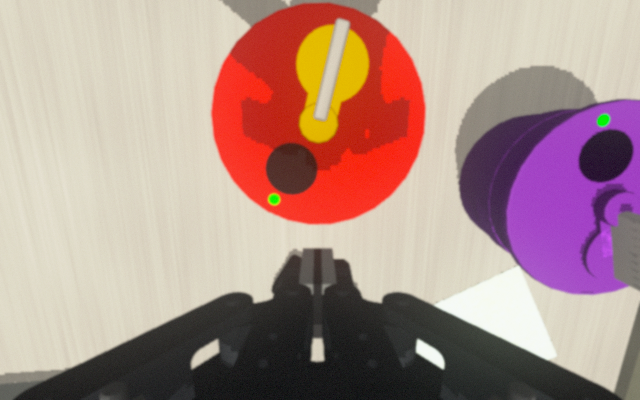

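The picture shows the red lid with centre near (319,115), opening (291,168), green dot (274,199) and white arm from (320,120) to (342,22). The red lid is the right choice, and the purple one lies to the right. Next I'll get precise directions.

```bash
cat >> h.py <<'E'
def meas(s):
    I=s['img'].astype(int);R,G,B=I[...,0],I[...,1],I[...,2];o={}
    red=((R>90)&(G<60)&(B<60)).astype(np.uint8)
    c=max(cv2.findContours(red,cv2.RETR_EXTERNAL,cv2.CHAIN_APPROX_NONE)[0],key=cv2.contourArea)
    hull=cv2.convexHull(c);lid=np.zeros(red.shape,np.uint8);cv2.fillPoly(lid,[hull],1)
    W=np.array([ray(s,p[0],.12)[:2] for p in hull])
    x=np.linalg.lstsq(np.c_[2*W,np.ones(len(W))],(W**2).sum(1),rcond=None)[0];hub=x[:2]
    o['hub']=hub.round(4),np.sqrt(x[2]+hub@hub).round(4)
    def cen(m,z):
        m=m&(lid>0)
        if m.sum()<8:return None
        n,lb,st,ce=cv2.connectedComponentsWithStats(m.astype(np.uint8));k=1+np.argmax(st[1:,4])
        P=ray(s,ce[k],z)[:2];d=P-hub
        return P.round(4),int(st[k,4]),np.linalg.norm(d).round(4),np.degrees(np.arctan2(d[1],d[0])).round(1)
    o['dot']=cen((G>180)&(R<110)&(B<110),.12)
    o['open']=cen((R<75)&(abs(R-G)<30)&(abs(R-B)<30),.12)
    o['flap']=cen((R>120)&(G>110)&(B<70),.126)
    m=(R>120)&(abs(R-G)<40)&(abs(R-B)<50)&(B>100)
    o['arm']=cen(m,.154)
    m=m&(lid>0)
    if m.sum()>20:
        ys,xs=np.nonzero(m);P=np.array([ray(s,p,.154)[:2] for p in zip(xs,ys)])
        v=np.linalg.svd(P-P.mean(0),full_matrices=False)[2][0];o['armdir']=np.degrees(np.arctan2(v[1],v[0])).round(1)
    return o
E
python3 - <<'E'
from h import *
for n in ['wrist','scene','side']:
    s=manip.snapshot(n)
    try:
        for k,v in meas(s).items():print(n,k,v)
    except Exception as e: print(n,e)
    if n!='wrist':save(s,n+'1.png')
    if n=='wrist':cv2.imwrite('pics/crop1.png',cv2.resize(cv2.cvtColor(s['img'],4)[0:330,180:460],None,fx=1.8,fy=1.8))
E
```

```text
wrist hub (array([ 0.5933, -0.1639]), np.float64(0.0775))
wrist dot (array([ 0.5584, -0.2225]), 63, np.float64(0.0682), np.float64(-120.8))
wrist open None
wrist flap (array([ 0.6005, -0.1346]), 4466, np.float64(0.0302), np.float64(76.2))
wrist arm (array([ 0.6014, -0.1318]), 1280, np.float64(0.033), np.float64(75.8))
wrist armdir -104.0
scene hub (array([ 0.5982, -0.1674]), np.float64(0.0758))
scene dot None
scene open (array([ 0.5808, -0.2042]), 33, np.float64(0.0407), np.float64(-115.3))
scene flap None
scene arm None
side hub (array([ 0.5924, -0.1717]), np.float64(0.0784))
side dot None
side open (array([ 0.5735, -0.2002]), 138, np.float64(0.0342), np.float64(-123.6))
side flap None
side arm None
```

View pics/crop1.png

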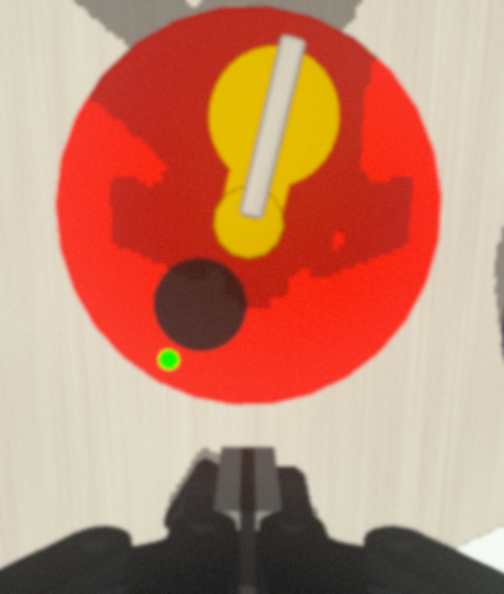

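Arm at 76°, target direction about -120.5°. Pushing counter-clockwise is about 163°. I'll turn the tool by -104° and go beside the arm, still high.

>>> play_rows(steps=[[[0.051, 0.026, 0, 0, 0, 0], [0.051, 0.026, 0, 0, 0, 0], [0, 0, 0, 0, 0, 10.4], [0, 0, 0, 0, 0, 10.4], [0, 0, 0, 0, 0, 10.4], [0, 0, 0, 0, 0, 10.4], [0, 0, 0, 0, 0, 10.4], [0, 0, 0, 0, 0, 10.4], [0, 0, 0, 0, 0, 10.4], [0, 0, 0, 0, 0, 10.4]]])

```text
t: 4.15
tcp_pos: [0.644, -0.1278, 0.2563]
tool_rot: [0.998, 0.056, -0.0, -0.0]
force: [0.4, -0.5, 0.3]
finger_gap: -0.002
```

>>> play_rows(steps=[[[0, 0, 0, 0, 0, 10.4], [0, 0, 0, 0, 0, 10.4], [0, 0, 0.03, 0, 0, 0], [0, 0, 0.03, 0, 0, 0], [0, 0, 0, 0, 0, 0], [0, 0, 0, 0, 0, 0]]])

```text
t: 4.9
tcp_pos: [0.6447, -0.1281, 0.1973]
tool_rot: [0.993, -0.122, 0.001, 0.0]
force: [-0.2, -0.0, 0.2]
finger_gap: 0.003
```

```bash
python3 - <<'E'
from h import *
from scipy.spatial.transform import Rotation as R
st=manip.sense();print(st['tcp_pos'],st['q'].round(2),np.degrees(np.arctan2(*R.from_quat(st['tool_rot']).as_matrix()[[1,0],1])))
ims=[]
for n,c in [('side',(330,240)),('scene',(280,180)),('wrist',(320,200))]:
    s=manip.snapshot(n);save(s,n+'2.png')
    w=80 if n!='wrist' else 200
    ims.append(cv2.resize(cv2.cvtColor(s['img'],4)[max(0,c[1]-w):c[1]+w,c[0]-w:c[0]+w],(265,265) if n=='wrist' else (265,265),interpolation=cv2.INTER_CUBIC))
cv2.imwrite('pics/m2.png',np.hstack(ims))
E
```

```text
[ 0.64469587 -0.12809679  0.19726734] [-0.37  0.64  1.4   0.    1.1   1.45] -103.99151893816807
```

View pics/m2.png

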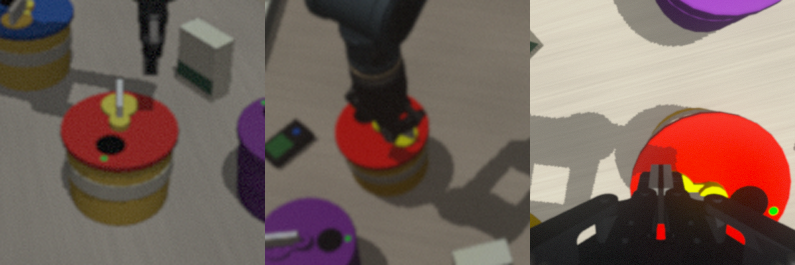

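The fingertip is beside the arm above the lid, so I'll go down to tip height 0.135 and approach slowly.

>>> play_rows(steps=[[[0, 0, 0.02, 0, 0, 0], [0, 0, 0.017, 0, 0, 0], [0, 0, 0, 0, 0, 0], [-0.006, 0, 0, 0, 0, 0], [-0.006, 0, 0, 0, 0, 0], [-0.004, 0, 0, 0, 0, 0], [-0.004, 0, 0, 0, 0, 0], [-0.002, 0, 0, 0, 0, 0], [0, 0, 0, 0, 0, 0]]])

```text
t: 6.18
tcp_pos: [0.6225, -0.1226, 0.1594]
tool_rot: [0.993, -0.122, 0.0, -0.0]
force: [-0.1, 0.2, -0.1]
finger_gap: 0.003
```

```bash
cat >> h.py <<'E'
from scipy.spatial.transform import Rotation as Rn
def tool():
    st=manip.sense();M=Rn.from_quat(st['tool_rot']).as_matrix()
    hub=np.array([.5937,-.1645]);v=st['tcp_pos'][:2]-hub
    rad=-M[:2,1];x=M[:2,0]
    print('t',st['t'],'tcp',st['tcp_pos'].round(4),'phi',np.degrees(np.arctan2(rad[1],rad[0])).round(1),'r',(v@rad).round(4),'d',(v@x).round(4),'F',st['force'].round(2),'M',st['ft_torque'].round(2),'q6',st['q'][5].round(2))
def mont(name):
    ims=[]
    for n,c,w in [('side',(330,240),60),('scene',(280,180),60),('wrist',(320,200),200)]:
        s=manip.snapshot(n)
        ims.append(cv2.resize(cv2.cvtColor(s['img'],4)[max(0,c[1]-w):c[1]+w,c[0]-w:c[0]+w],(265,265),interpolation=cv2.INTER_CUBIC))
    cv2.imwrite('pics/'+name,np.hstack(ims))
E
python3 -c "
from h import *
tool();mont('m3.png')"
```

```text
t 6.175 tcp [ 0.6225 -0.1226  0.1594] phi 76.0 r 0.0476 d 0.0178 F [-0.05  0.15 -0.11] M [ 0.05 -0.01 -0.04] q6 1.44
```

View pics/m3.png

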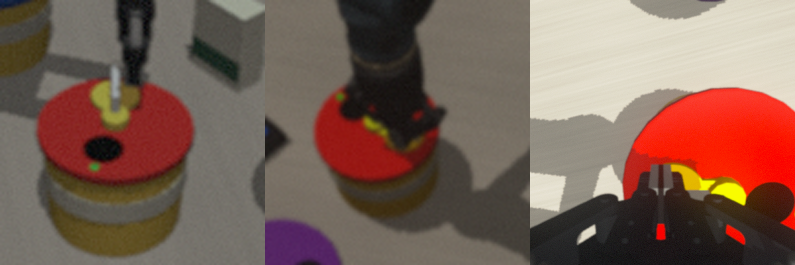

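The tip stands right beside the arm, not yet touching (no force). Now I'll push around the hub, 4° per row.

>>> play_rows(steps=[[[-0.002, 0, 0, 0, 0, 0], [-0.0034, -0.001, 0, 0, 0, -4], [-0.0034, -0.001, 0, 0, 0, -4], [-0.0034, -0.001, 0, 0, 0, -4], [-0.0034, -0.001, 0, 0, 0, -4], [-0.0034, -0.001, 0, 0, 0, -4], [-0.0034, -0.001, 0, 0, 0, -4], [-0.0034, -0.001, 0, 0, 0, -4], [-0.0034, -0.001, 0, 0, 0, -4], [0, 0, 0, 0, 0, 0]]])

```text
t: 7.58
tcp_pos: [0.5937, -0.1142, 0.1593]
tool_rot: [0.988, 0.156, -0.0, -0.0]
force: [0.3, 0.4, 0.0]
finger_gap: -0.001
```

```bash
python3 -c "
from h import *
tool();mont('m4.png')"
```

```text
t 7.575 tcp [ 0.5937 -0.1142  0.1593] phi 108.0 r 0.0479 d 0.0155 F [0.25 0.36 0.01] M [ 0.05 -0.04  0.05] q6 0.88
```

View pics/m4.png

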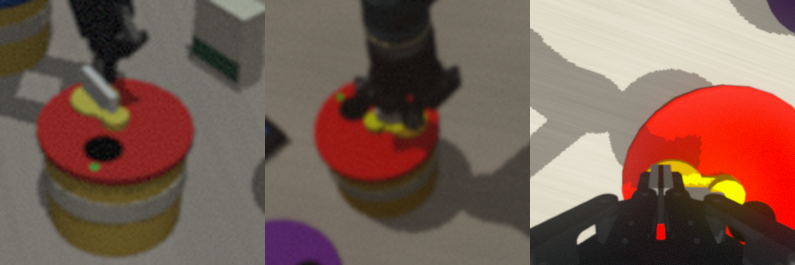

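The flap follows and the bin's position is unchanged. I'll continue.

>>> play_rows(steps=[[[-0.0034, -0.001, 0, 0, 0, -4], [-0.0034, -0.001, 0, 0, 0, -4], [-0.0034, -0.001, 0, 0, 0, -4], [-0.0034, -0.001, 0, 0, 0, -4], [-0.0034, -0.001, 0, 0, 0, -4], [-0.0034, -0.001, 0, 0, 0, -4], [-0.0034, -0.001, 0, 0, 0, -4], [-0.0034, -0.001, 0, 0, 0, -4], [-0.0034, -0.001, 0, 0, 0, -4], [-0.0034, -0.001, 0, 0, 0, -4]]])

```text
t: 8.98
tcp_pos: [0.561, -0.1257, 0.1593]
tool_rot: [0.874, 0.485, 0.0, -0.0]
force: [-0.0, 1.0, -0.4]
finger_gap: -0.0
```

```bash
python3 -c "
from h import *
tool();mont('m5.png')"
```

```text
t 8.975 tcp [ 0.561  -0.1257  0.1593] phi 148.1 r 0.0482 d 0.0156 F [-0.02  0.95 -0.38] M [ 0.17 -0.01 -0.03] q6 0.14
```

View pics/m5.png

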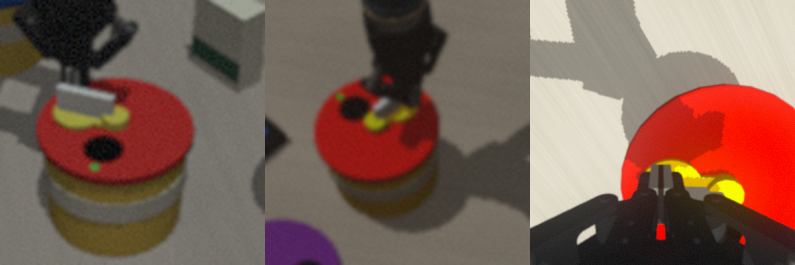

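>>> play_rows(steps=[[[-0.0034, -0.001, 0, 0, 0, -4], [-0.0034, -0.001, 0, 0, 0, -4], [-0.0034, -0.001, 0, 0, 0, -4], [-0.0034, -0.001, 0, 0, 0, -4], [-0.0034, -0.001, 0, 0, 0, -4], [-0.0034, -0.001, 0, 0, 0, -4], [-0.0034, -0.001, 0, 0, 0, -4], [-0.0034, -0.001, 0, 0, 0, -4], [-0.0034, -0.001, 0, 0, 0, -4], [-0.0034, -0.001, 0, 0, 0, -4]]])

```text
t: 10.38
tcp_pos: [0.5434, -0.1557, 0.1592]
tool_rot: [0.656, 0.755, -0.0, -0.0]
force: [-0.9, 1.0, -0.1]
finger_gap: -0.003
```

>>> play_rows(steps=[[[-0.0034, -0.001, 0, 0, 0, -4], [-0.0034, -0.001, 0, 0, 0, -4], [-0.0034, -0.001, 0, 0, 0, -4], [-0.0034, -0.001, 0, 0, 0, -4], [-0.0034, -0.001, 0, 0, 0, -4], [-0.0034, -0.001, 0, 0, 0, -4], [-0.0034, -0.001, 0, 0, 0, -4], [-0.0034, -0.001, 0, 0, 0, -4], [-0.0034, -0.001, 0, 0, 0, -4], [0, 0, 0, 0, 0, 0]]])

```text
t: 11.62
tcp_pos: [0.5479, -0.1872, 0.1593]
tool_rot: [0.392, 0.92, -0.0, 0.0]
force: [-0.1, 0.2, -0.9]
finger_gap: -0.0
```

```bash
python3 -c "
from h import *
tool();mont('m6.png')"
```

```text
t 11.625 tcp [ 0.5479 -0.1872  0.1593] phi -136.1 r 0.0487 d 0.0154 F [-0.1   0.21 -0.94] M [ 0.03 -0.04 -0.08] q6 -1.29
```

View pics/m6.png

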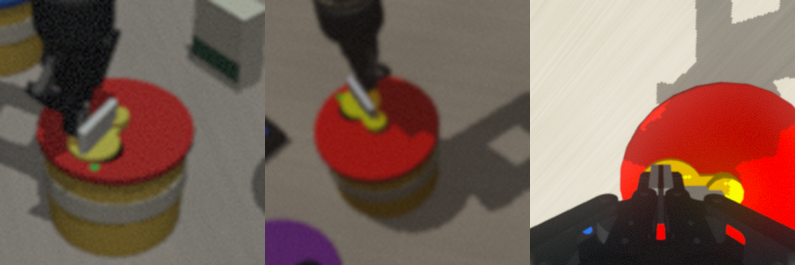

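Near -136°. I'll push to about -124°, back off, and look from above.

>>> play_rows(steps=[[[-0.0034, -0.001, 0, 0, 0, -4], [-0.0034, -0.001, 0, 0, 0, -4], [-0.0034, -0.001, 0, 0, 0, -4], [0, 0, 0, 0, 0, 0], [0.01, 0, 0, 0, 0, 0], [0.015, 0, 0, 0, 0, 0], [0, 0, -0.05, 0, 0, 0], [0, 0, -0.05, 0, 0, 0]]])

```text
t: 12.78
tcp_pos: [0.5309, -0.1809, 0.2597]
tool_rot: [0.293, 0.956, 0.0, -0.002]
force: [0.9, -0.9, 0.1]
finger_gap: 0.004
```

>>> play_rows(steps=[[[-0.05, 0.02, 0, 0, 0, 0], [-0.06, 0.028, 0, 0, 0, 0], [0, 0, 0, 0, 0, 0], [0, 0, 0, 0, 0, 0]]])

```text
t: 13.28
tcp_pos: [0.6454, -0.2022, 0.2583]
tool_rot: [0.292, 0.956, 0.0, -0.002]
force: [0.1, -0.1, -0.8]
finger_gap: -0.004
```

```bash
python3 -c "
from h import *
tool()
s=manip.snapshot('wrist');save(s,'w7.png')
for k,v in meas(s).items():print(k,v)
for l,z in [('red_hub',.12),('red_opening',.12),('red_flap_centre',.126),('red_arm_tip',.139)]:
    for r in manip.pinpoint(l,s)[:2]: print(l,round(r['score'],2),np.round(r['point']),ray(s,r['point'],z).round(4))
"
```

```text
t 13.275 tcp [ 0.6454 -0.2022  0.2583] phi -124.0 r 0.0023 d -0.0639 F [ 0.1  -0.13 -0.83] M [-0.02  0.07  0.  ] q6 -1.45
hub (array([ 0.5932, -0.1638]), np.float64(0.0775))
dot None
open None
flap (array([ 0.5783, -0.1849]), 3731, np.float64(0.0258), np.float64(-125.3))
arm (array([ 0.5791, -0.1859]), 925, np.float64(0.0262), np.float64(-122.6))
armdir -124.0
red_hub 0.81 [318. 123.] [ 0.5937 -0.165   0.12  ]
red_opening 0.87 [268. 126.] [ 0.5746 -0.1973  0.12  ]
red_opening 0.69 [432. 348.] [ 0.8135 -0.1891  0.12  ]
red_flap_centre 0.95 [262. 120.] [ 0.5692 -0.1976  0.126 ]
```

View pics/w7.png

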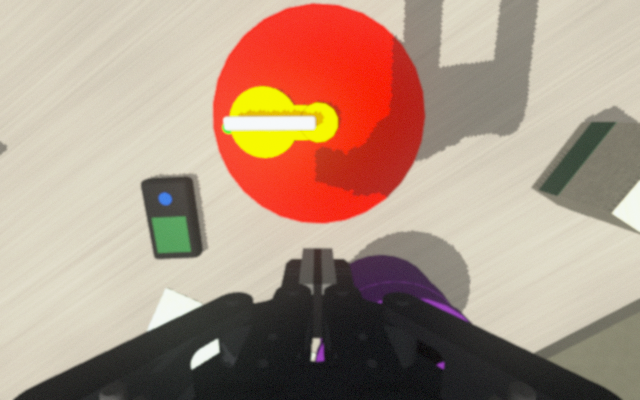

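The flap covers the opening and the arm runs at -124° against about -121° for the dot, which is barely visible at (226,130). I'll put the camera in the arm's plane for a parallax-free check.

>>> play_rows(steps=[[[0.028, 0, -0.02, 0, 0, 0], [0.028, 0, -0.02, 0, 0, 0], [0, 0, 0, 0, 0, 0], [0, 0, 0, 0, 0, 0]]])

```text
t: 14.02
tcp_pos: [0.6006, -0.1722, 0.2995]
tool_rot: [0.292, 0.956, -0.0, 0.001]
force: [0.3, 0.2, -0.1]
finger_gap: -0.007
```

```bash
python3 -c "
from h import *
tool()
s=manip.snapshot('wrist');save(s,'w8.png')
for k,v in meas(s).items():print(k,v)
print(proj(s,[.5937,-.1645,.12]),np.array(s['world_from_camera'])[:3].round(3))
p=proj(s,[.5584,-.2225,.12]);print('dot0 proj',p)
I=cv2.cvtColor(s['img'],4);c=np.round(proj(s,[.5937,-.1645,.12])).astype(int)
cv2.imwrite('pics/c8.png',cv2.resize(I[max(0,c[1]-70):c[1]+70,c[0]-120:c[0]+60],None,fx=4,fy=4,interpolation=cv2.INTER_CUBIC));print(c)
"
```

```text
t 14.025 tcp [ 0.6006 -0.1722  0.2995] phi -124.0 r 0.0025 d -0.01 F [ 0.34  0.19 -0.09] M [-0.04 -0.04 -0.02] q6 -1.43
hub (array([ 0.5939, -0.1635]), np.float64(0.0771))
dot None
open None
flap (array([ 0.5759, -0.1865]), 2385, np.float64(0.0292), np.float64(-127.9))
arm (array([ 0.5748, -0.1901]), 935, np.float64(0.0328), np.float64(-125.6))
armdir 56.2
[318.39059937 182.72508339] [[ 0.559  0.799  0.219  0.546]
 [ 0.829 -0.54  -0.148 -0.134]
 [ 0.     0.264 -0.964  0.417]]
dot0 proj [243.856774   186.17924705]
[318 183]
```

View pics/c8.png

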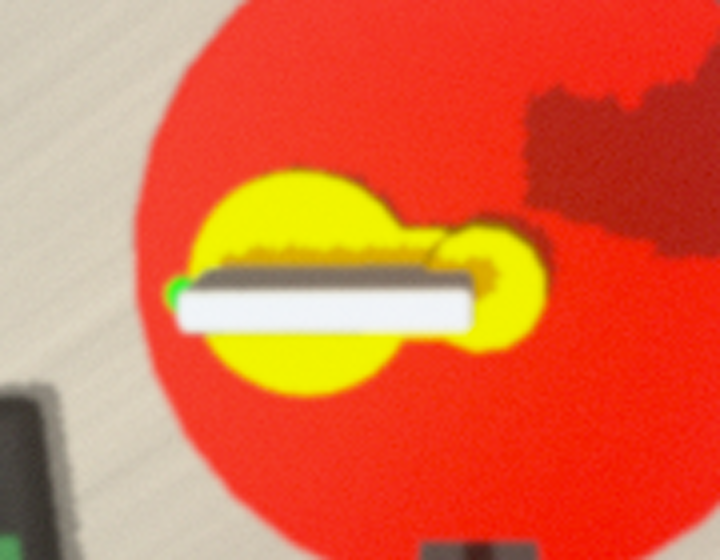

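Foreshortened but consistent: the dot at crop (181,294) is about 3° further counter-clockwise than the flap line (487,288)-(302,283). I'll make one more gentle push to -121°.

>>> play_rows(steps=[[[0.025, -0.023, 0, 0, 0, -3], [0.025, -0.023, 0, 0, 0, 0], [0, 0, 0, 0, 0, 0], [0, 0, 0, 0, 0, 0]]])

```text
t: 14.58
tcp_pos: [0.5345, -0.1844, 0.299]
tool_rot: [0.268, 0.964, 0.0, 0.0]
force: [-0.4, 0.4, -0.9]
finger_gap: -0.002
```

```bash
python3 -c "
from h import *
tool()"
```

```text
t 14.575 tcp [ 0.5345 -0.1844  0.299 ] phi -121.0 r 0.0476 d 0.0405 F [-0.41  0.36 -0.94] M [ 0.    0.01 -0.01] q6 -1.56
```

>>> play_rows(steps=[[[0, 0, 0.05, 0, 0, 0], [0, 0, 0.05, 0, 0, 0], [0, 0, 0.025, 0, 0, 0], [0, 0, 0.014, 0, 0, 0], [0, 0, 0, 0, 0, 0], [-0.008, 0, 0, 0, 0, 0], [-0.008, 0, 0, 0, 0, 0], [-0.005, 0, 0, 0, 0, 0], [-0.002, 0, 0, 0, 0, 0], [-0.002, 0, 0, 0, 0, 0]]])

```text
t: 15.82
tcp_pos: [0.5548, -0.1966, 0.1604]
tool_rot: [0.267, 0.964, 0.0, -0.0]
force: [-0.6, -0.3, 0.3]
finger_gap: 0.004
```

>>> play_rows(steps=[[[0, 0, 0, 0, 0, 0], [0, 0, 0, 0, 0, 0]]])

```text
t: 16.08
tcp_pos: [0.555, -0.1966, 0.1603]
tool_rot: [0.267, 0.964, -0.0, 0.0]
force: [0.1, 0.2, -0.3]
finger_gap: -0.004
```

```bash
python3 -c "
from h import *
tool()"
```

```text
t 16.075 tcp [ 0.555  -0.1966  0.1603] phi -121.0 r 0.0475 d 0.0166 F [ 0.08  0.15 -0.3 ] M [-0.01 -0.    0.02] q6 -1.56
```

>>> play_rows(steps=[[[0.008, 0, 0, 0, 0, 0], [0.015, 0, 0, 0, 0, 0], [0, 0, -0.05, 0, 0, 0], [0, 0, -0.05, 0, 0, 0], [-0.025, 0.02, -0.02, 0, 0, 0], [-0.045, 0.027, -0.02, 0, 0, 0], [0, 0, 0, 0, 0, 0], [0, 0, 0, 0, 0, 0]]])

```text
t: 17.08
tcp_pos: [0.6182, -0.1799, 0.2993]
tool_rot: [0.267, 0.964, 0.0, -0.002]
force: [-0.2, -0.0, 0.1]
finger_gap: -0.0
```

```bash
python3 -c "
from h import *
tool()
s=manip.snapshot('wrist');save(s,'w9.png')
for k,v in meas(s).items():print(k,v)
I=cv2.cvtColor(s['img'],4);c=np.round(proj(s,[.5937,-.1645,.12])).astype(int)
cv2.imwrite('pics/c9.png',cv2.resize(I[max(0,c[1]-70):c[1]+70,c[0]-120:c[0]+60],None,fx=4,fy=4,interpolation=cv2.INTER_CUBIC));print(c)
for l,z in [('red_hub',.12),('red_opening',.12),('red_flap_centre',.126),('red_arm_tip',.139)]:
    for r in manip.pinpoint(l,s)[:1]: print(l,round(r['score'],2),np.round(r['point']),ray(s,r['point'],z).round(4))
"
```

```text
t 17.075 tcp [ 0.6182 -0.1799  0.2993] phi -121.0 r 0.0006 d -0.029 F [-0.22 -0.04  0.1 ] M [ 0.02  0.01 -0.01] q6 -1.49
hub (array([ 0.5938, -0.1632]), np.float64(0.0768))
dot None
open None
flap (array([ 0.5794, -0.1855]), 2333, np.float64(0.0265), np.float64(-122.9))
arm (array([ 0.5786, -0.1865]), 768, np.float64(0.0278), np.float64(-123.2))
armdir 58.0
[316 163]
red_hub 0.81 [315. 163.] [ 0.5935 -0.1658  0.12  ]
red_opening 0.92 [275. 162.] [ 0.5747 -0.1961  0.12  ]
red_flap_centre 0.6 [268. 159.] [ 0.5691 -0.1985  0.126 ]
red_arm_tip 0.74 [243. 164.] [ 0.5609 -0.2161  0.139 ]
```

View pics/c9.png

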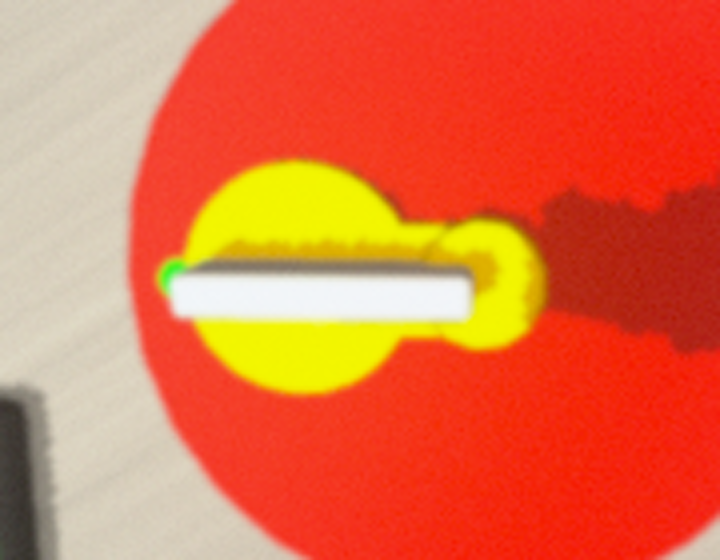

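```bash
python3 -c "
from h import *
s=manip.snapshot('wrist')
d=ray(s,[240,162.3],.12)[:2];print('dot now',d.round(4))
for h in ([.5937,-.165],[.5938,-.1636]):
  v=d-np.array(h);print(np.degrees(np.arctan2(v[1],v[0])).round(1),np.linalg.norm(v).round(4))
s=manip.snapshot('scene');save(s,'s9.png')
for l,z in [('blue_hub',.12),('blue_arm_tip',.139),('carton',0),('bottle',0),('meter',0)]:
    for r in manip.pinpoint(l,s)[:1]: print(l,np.round(r['point']),ray(s,r['point'],z).round(3))
"
```

```text
dot now [ 0.5588 -0.2235]
-120.8 0.0682
-120.3 0.0694
blue_hub [393. 169.] [0.509 0.169 0.12 ]
blue_arm_tip [377. 154.] [0.479 0.117 0.139]
carton [330. 271.] [0.793 0.039 0.   ]
bottle [455. 198.] [0.492 0.369 0.   ]
```

View pics/s9.png

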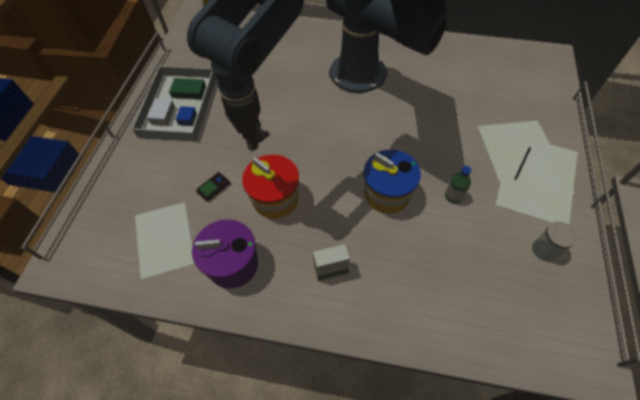

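The scene view shows every bystander at its old pixels, the red bin at (271,178) unmoved and its opening covered, with the tool clear of it. The flap is within about 2° (1.2 mm), so I'm handing it in.

```bash
python3 -c "
from h import *
print(manip.sign_off())"
```

```text
the job is handed in; nothing more can be done
None
```

I shut the red bin by pushing the white arm about 162° counter-clockwise with the closed fingertip. After a look from above, I gave it one more small push of about 2°. The job is handed in; it reports no verdict.

- **Flap:** the yellow flap covers the opening. The arm lies at about -122° and the green dot at about -120.6°, so the flap is roughly 1–2° (about 1 mm) off centre, against the 5 mm allowed.
- **Forces:** the readings I took stayed around 1.5 N or less.
- **Red bin:** the fitted lid centre moved less than 1 mm.
- **Bystanders:** the blue bin, its arm, the carton, the bottle and the meter stand at the same picture positions as at the start. The network's position estimates differ by up to about 13 mm from the first ones, which is about its usual scatter. It did not report the meter in the last picture, but the meter is visible there at its old place.
- **Checks that failed or disagreed:** in the last close views my colour check could not isolate the dot, so I read it by eye from the crop. Estimates of the dot and opening direction ranged from -118° to -122°. The lid circle fitted about 3 mm smaller in radius than stated.

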